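# Clamp the bonsai turntable with a hex key

### The arm

A 7-joint arm with a two-finger parallel gripper is mounted at the origin on the work surface. World frame = base frame: x ahead of the robot, y to its left, z up, the work surface at z = 0. Lengths are in m, angles in rad, forces in N, time in s.
With the tool pointing down it reaches from about 0.4 to 0.925 m from the base axis. Payload 5.6 kg.
Tool frame: the origin (TCP) lies midway between the tips of the shut fingers; the grasp point (between the pads) lies 19 mm behind it; y points along the fingers, z is the direction in which the jaws open and shut, and the axes are right-handed (so a half turn about y gives the same grasp; the last joint's range is limited). The gripper opens to 85 mm and grips with 20 to 120 N. Pads are 22 mm wide; open, the fingers measure 114 mm over their backs; the gripper's body (76 mm by 85 mm) begins 54 mm behind the grasp point. The pads swing forward as they close: fully open they stand 13 mm farther back than shut.
Start: joints at [-1.163, 0.468, -0.012, 1.603, 0.006, 1.071, -0.056], TCP at [0.283, 0.585, 0.231] pointing down, gripper open.
Joint ranges: [-2.53, 2.53], [-0.31, 2.02], [-1.57, 1.55], [0.28, 2.44], [-1.29, 4.43], [0.15, 1.84], [-2.92, 2.92]. Speed limits (rad/s): [2.57, 2.57, 3.14, 3.14, 3.14, 3.14, 3.14].

### API

Orientations are given as a unit quaternion [w, x, y, z].
In Python, from workcell import monitor, snapshot, camera_info, workorder, finder gives the robot as it stands.
- The arm moves only by the tool move_arm, never from a script. Its argument "targets" is a list of rows, each a list of 7 numbers: the finger opening in m, from 0 to 0.0854, then the shift along the tool's x, y, z in m, then the turn, a rotation vector about the tool's x, y, z in degrees. A call has 1 to 8 rows; each row is the pose to reach, as a shift and turn from the pose commanded when the call began, along the tool's axes at that moment; what a row does not reach only later rows make up. A row lasts 1/12 s, in which the tool goes at most 41.7 mm and 7.16 degrees, less where a joint would pass 70% of its speed; a pose out of reach is approached as far as the arm can. A call with a gripper value outside its range is refused whole. The fingers move at their own pace and stop on an object; the grip force is fixed at half the most. Time passes only in rows, so rows that repeat a pose let the fingers close. It gives the time, the measured TCP pose, the force and the opening at its end, in the units of the state.
- monitor.sense(): the state, without advancing time (a new reading comes with each control period).
- snapshot(name): name is "side" or "top" or "wrist"; returns the picture (384x512x3 uint8, red, green, blue); there is no depth.
- camera_info(name): a dict with "camera_matrix" (3x3 intrinsics, pixels), "world_to_cam" (4x4, takes a point from world to camera coordinates); the wrist camera has in their place "T_tool_cam" (4x4, takes a point from camera to tool coordinates, whose origin is the TCP and whose axes are the tool frame's). Camera axes: x right, y down, z forward; pixel columns grow to the right and rows downward; lengths in m; the calibration is good to about 2 mm. A picture is of the moment at which its call begins: read the wrist's pose just before it. camera_info takes no time and is no camera call.
- workorder.sign_off(): hands the job in, once; it reports no verdict.
Trained networks look in the newest picture that a camera, given by its name, has taken for a name from the list of things; names that differ only in an ending like _2 or _b are one class to them, and where a whole thing is asked for, a point or a joint stands for the part that bears it (a point fixed in the world has none). Each returns a list of dicts, best first, with "conf" (0 to 1); they miss things now and then, are a little off and sometimes report something else, mostly with a low value. They report only what shows in the picture. A call takes as long as a camera call.
- finder.spot_in(target, camera): "rect" ([centre column, centre row, width, height] in pixels, round what is visible of it).
The state is a dict: "time": time; "joints": joint angles; "joint_vel": joint speeds; "effort": joint torques, N m; "tcp_pos": TCP position; "tool_rot": TCP orientation; "ft_force": force on the tool from outside, world axes, zero at the start; "wrist_torque": the same for the moment, N m; "width": finger opening in m.
Only numpy, scipy, OpenCV 4.12 (cv2) and the standard library are available. Lean on these libraries where they do the work, as an engineer would, in place of code of your own. Each camera call takes 0.05 s, during which the arm holds its last target.

### The job

Lock the bonsai turntable: take the T-handle hex key out of its stand, seat it fully home in the recessed hex socket of the clamp screw before you turn the screw, then turn the screw clockwise to its stop without forcing it. Press only gently with the key while feeling for the fit; afterwards stand the key upright in its stand again, let go of it, and leave the pot and the other things on the stool where they are.

Things in the scene. Friction and masses are not known exactly. Their poses are not given: they have to be found in the camera images.
- key: T-handle hex key, 94 mm tall, 180 g, loose, upright in the stand at first, at any yaw. Origin: centre of its lower end (tip); z runs up the shank to the handle. From the tip: 0-3 mm a bevel growing from 12 to 17 mm diameter; 3-60 mm a steel hex shank, 17 mm across flats, 19.6 mm across corners, flats facing the key's +x and -x; 60-94 mm the black handle.
- socket (a point): On the clamp screw's axis, level with the screw head's flat top face, at the mouth of its hex socket; z up along the axis, x towards the turntable's centre 125 mm away. Fixed to the lug, so its yaw does NOT tell how the hex is turned: that differs every time and must be seen or felt. Socket 17.6 mm across flats, 16 mm deep, flat floor: fully home, the key's tip is 16 mm below this point.
- screw (a joint): Turn of the clamp screw, rad; grows clockwise seen from above. Starts between 0 and 0.3, stops hard at 1.2 (tight); the other way it is free to -0.6. Stays where it is left; friction 0.075 N m. With the key seated there are up to 8 degrees of lost motion before the screw follows. The value does not tell which way the hex socket faces.
- turntable: Small black turntable, fixed to the stool: round foot, and on it a platter of 170 mm diameter with its top 36 mm above the stool; origin at the centre of its underside, its -x side carries the lug with the clamp screw. The screw counts as part of it. Pressing the key on it with over 40 N before it is home, or wrenching it on past the stop, spoils it.
- stand: Grey plastic block 70 x 70 x 45 mm, fixed to the stool, with one round hole in the middle of its top for the hex key; origin at the centre of its underside. It stands to the left or to the right of the turntable.
- stand_hole (a point): Centre of the mouth of the stand's round hole, in its top face (45 mm above the stool); z up. The hole is 23 mm in diameter (27 mm at its bevelled rim) and 38 mm deep with a flat floor; the standing key's tip rests on that floor.
- pot: Empty teal ceramic pot, 100 mm wide at the rim, 55 mm high, standing loose on the platter; origin at the centre of its underside. Leave it.
- latch_box: White plastic box with a latched lid, 84 x 114 x 48 mm, loose; origin at the centre of its underside. It stands on the other side of the turntable from the stand. Leave it.
- tweezers: Steel tweezers, 125 mm long, 8 mm high, lying on the stool between the robot and the turntable; origin at its middle. Leave them.
- root_pick: Grey plastic root pick, 170 mm long, 16 mm thick, lying on the stool; origin near its middle. Leave it.
- wire_spool: Metal wire spool, 60 mm diameter, 34 mm high, standing; origin at the centre of its underside. Leave it.
- jar: Glass jar with a lid, 60 mm diameter, 70 mm high; origin at the centre of its underside. Leave it.
- key_handle (a point): Middle of the key's handle, 77 mm above its tip; axes as the key's. The handle is a flat-sided black plastic bar 70 mm long along x, 24 mm thick along y, 34 mm tall, centred on the shank. Grip it across its thickness (y).
- lug_top (a point): Centre of the recess at the top face of the black 60 x 60 mm lug, 50 mm above the stool, straight above the socket point; z up. The 34 mm wide steel screw head lies 6 mm below it in a 37 mm round recess. A centred key enters the hex only within about 4 degrees of alignment (repeats every 60); else its corners rest on the face, the tip about 3 mm down: turn it under light load until it drops in.

How it is judged:
By the outcome, as a careful person would: the job done as asked, in the order asked, and still so for the second after the job is handed in, with the robot touching nothing.
It also fails if it takes over 72 s, if anything falls off the work surface, if the arm or the gripper's body presses on something with over 40 N, if the wrist force passes 120 N, or if a joint passes its speed limit or range.

## Working session

There is one attempt and no reset: what is moved stays moved. The work goes in short steps, Python scripts to look and compute and a tool call to move; the robot and the scene stay as the last step left them, time stands still between calls to the robot, and variables do not carry over. Pictures are saved under pics/ and viewed, and the job is handed in when it is done.

Besides the shell and the picture viewer there is one more tool, called as name(argument=value, ...), one argument or row to a line, values as JSON. move_arm: Moves the arm, as the interface text tells. Its arguments: {"type":"object","properties":{"targets":{"type":"array"}},"required":["targets"]}

```bash
mkdir -p pics; ls; python3 - <<'E'
from workcell import monitor, snapshot, camera_info, finder
import cv2, numpy as np
s=monitor.sense()
for k,v in s.items(): print(k,np.round(v,4))
for n in ["side","top","wrist"]:
    im=snapshot(n); cv2.imwrite(f"pics/{n}0.png",im[:,:,::-1])
    ci=camera_info(n)
    for k,v in ci.items(): print(n,k,np.round(v,4).tolist())
for t in ["key","stand","turntable","key_handle","screw"]:
    for c in ["top","side"]:
        print(t,c,[(np.round(d["rect"],1).tolist(),round(d["conf"],2)) for d in finder.spot_in(t,c)[:2]])
print(monitor.sense()["time"])
E
```

```text
pics
time 0.0
joints [-1.163   0.4684 -0.0116  1.6036  0.006   1.0714 -0.0563]
joint_vel [ 0.0006 -0.0001 -0.0003  0.0005  0.0008 -0.0014  0.0005]
effort [ 3.00000e-04 -5.32384e+01  2.15000e-02 -2.51306e+01  1.14000e-02
  8.00000e-03  0.00000e+00]
tcp_pos [0.283  0.5845 0.2303]
tool_rot [-0.6886  0.6898 -0.1581  0.158 ]
ft_force [-0.5471 -0.0137 -0.3792]
wrist_torque [ 0.0119 -0.0199  0.013 ]
width 0.0853
side camera_matrix [[497.3707, 0.0, 255.6578], [0.0, 497.3707, 184.5169], [0.0, 0.0, 1.0]]
side world_to_cam [[0.937, -0.3491, 0.0116, -0.5073], [-0.1798, -0.5105, -0.8408, 0.1614], [0.2994, 0.7858, -0.5412, 0.8983], [0.0, 0.0, 0.0, 1.0]]
top camera_matrix [[413.4237, 0.0, 256.3131], [0.0, 413.4237, 190.3263], [0.0, 0.0, 1.0]]
top world_to_cam [[-0.0241, -0.9997, 0.0008, 0.0073], [-0.9821, 0.0236, -0.1868, 0.564], [0.1867, -0.0053, -0.9824, 1.0489], [0.0, 0.0, 0.0, 1.0]]
wrist camera_matrix [[302.5393, 0.0, 259.5268], [0.0, 302.5393, 196.5691], [0.0, 0.0, 1.0]]
wrist T_tool_cam [[-0.0002, 0.9602, 0.2793, -0.0708], [-0.0001, -0.2793, 0.9602, -0.1428], [1.0, 0.0002, 0.0002, 0.0003], [0.0, 0.0, 0.0, 1.0]]
key top [([358.6, 221.2, 14.7, 30.3], 0.55)]
key side [([280.1, 280.0, 49.3, 40.7], 0.56)]
stand top [([355.6, 224.1, 34.1, 27.7], 0.85)]
stand side [([273.7, 303.9, 54.6, 52.1], 0.82)]
turntable top [([268.6, 177.2, 60.9, 84.7], 0.71), ([312.8, 254.0, 20.9, 19.7], 0.33)]
turntable side [([296.1, 212.9, 120.1, 51.0], 0.85)]
key_handle top [([359.9, 222.6, 16.9, 28.2], 0.85)]
key_handle side [([278.2, 278.2, 45.3, 36.0], 0.71), ([283.8, 146.7, 54.6, 17.3], 0.68)]
screw top []
screw side [([293.1, 213.9, 115.5, 51.6], 0.73), ([254.6, 209.1, 19.8, 10.2], 0.54)]
0.65
```

View pics/top0.png

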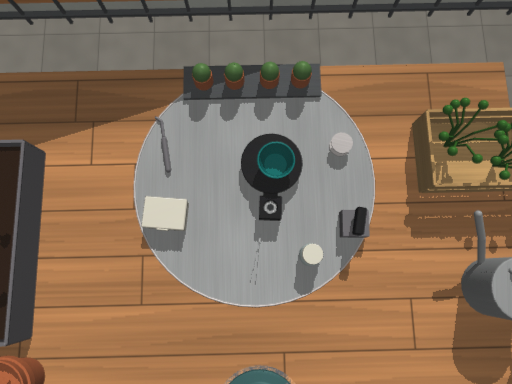

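View pics/side0.png

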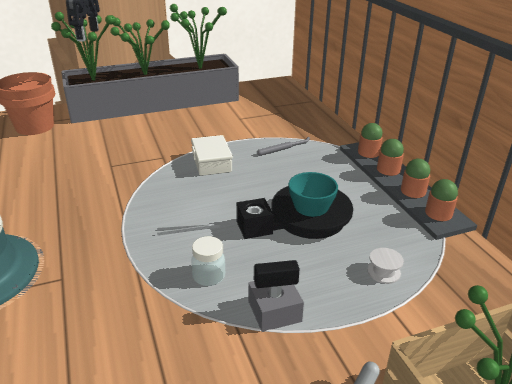

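View pics/wrist0.png

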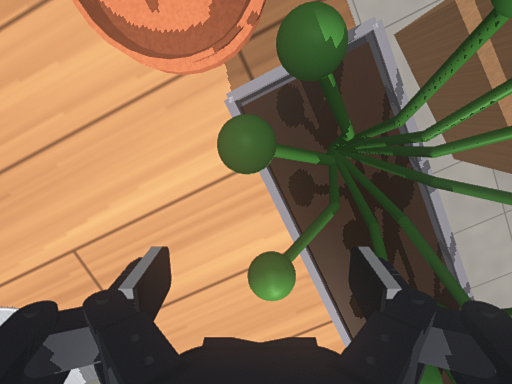

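The top view shows the stand and key at about (356,223), the lug and screw at (270,208), the jar at (313,254) and the box at (165,213). In the side view the key handle is at (277,274) and the socket at (254,211). Next I'll triangulate these.

```bash
cat > h.py <<'E'
import numpy as np, cv2
from workcell import monitor, snapshot, camera_info, finder
from scipy.spatial.transform import Rotation as R
def P(n):
    c=camera_info(n); return np.array(c["camera_matrix"]),np.array(c["world_to_cam"])
def tri(a,b):
    K1,T1=P("top");K2,T2=P("side")
    X=cv2.triangulatePoints(K1@T1[:3],K2@T2[:3],np.array(a,float).reshape(2,1),np.array(b,float).reshape(2,1))[:,0]
    return X[:3]/X[3]
def proj(n,p):
    K,T=P(n); q=K@(T[:3,:3]@np.array(p)+T[:3,3]); return q[:2]/q[2]
def rayz(n,px,z):
    K,T=P(n); d=T[:3,:3].T@np.linalg.inv(K)@np.array([*px,1.]); o=-T[:3,:3].T@T[:3,3]
    return o+d*(z-o[2])/d[2]
def tool(s=None):
    s=s or monitor.sense(); q=s["tool_rot"]; return R.from_quat([q[1],q[2],q[3],q[0]]),np.array(s["tcp_pos"])
def wristcam():
    c=camera_info("wrist"); K=np.array(c["camera_matrix"]);T=np.array(c["T_tool_cam"]); r,p=tool()
    M=np.eye(4);M[:3,:3]=r.as_matrix();M[:3,3]=p
    return K,np.linalg.inv(M@T)
def wrayz(px,z,KT=None):
    K,T=KT or wristcam(); d=T[:3,:3].T@np.linalg.inv(K)@np.array([*px,1.]); o=-T[:3,:3].T@T[:3,3]
    return o+d*(z-o[2])/d[2]
def wproj(p,KT=None):
    K,T=KT or wristcam(); q=K@(T[:3,:3]@np.array(p)+T[:3,3]); return q[:2]/q[2]
def save(n,name,crop=None,scale=1):
    im=snapshot(n)[:,:,::-1].copy()
    if crop: x0,y0,x1,y1=crop; im=im[y0:y1,x0:x1]
    if scale!=1: im=cv2.resize(im,None,fx=scale,fy=scale,interpolation=cv2.INTER_CUBIC)
    cv2.imwrite(f"pics/{name}.png",im)
E
python3 - <<'E'
from h import *
import cv2
print("handle",tri((360,221.5),(278,275)))
print("socket",tri((270.3,208),(254.5,211)))
print(R.from_quat([0.6898,-0.1581,0.158,-0.6886]).as_matrix().round(3))
for n,c in [("top",(230,170,390,270)),("side",(200,170,360,330))]:
    im=cv2.imread(f"pics/{n}0.png"); x0,y0,x1,y1=c
    cv2.imwrite(f"pics/{n}0c.png",cv2.resize(im[y0:y1,x0:x1],None,fx=5 if n=="top" else 3.7,fy=5 if n=="top" else 3.7,interpolation=cv2.INTER_CUBIC)[:600])
E
```

```text
handle [ 0.47447883 -0.2699084   0.08451169]
socket [ 0.5199911  -0.04326555  0.04350503]
[[ 0.9   -0.001  0.436]
 [-0.436 -0.002  0.9  ]
 [ 0.    -1.    -0.002]]
```

View pics/top0c.png

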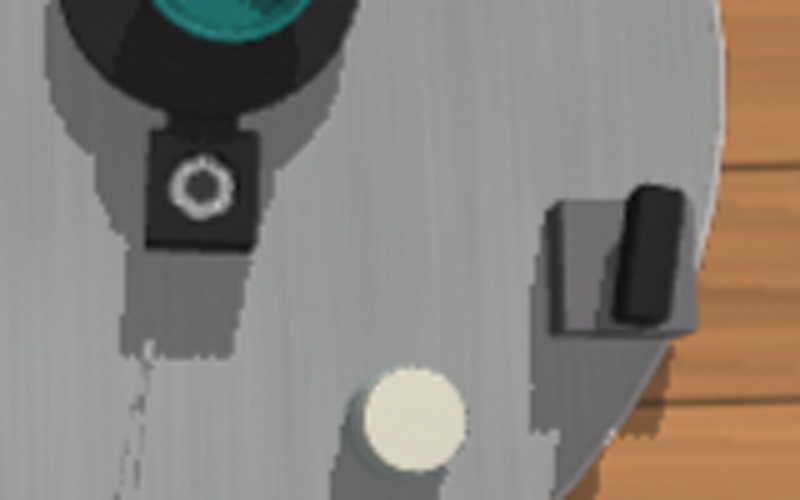

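View pics/side0c.png

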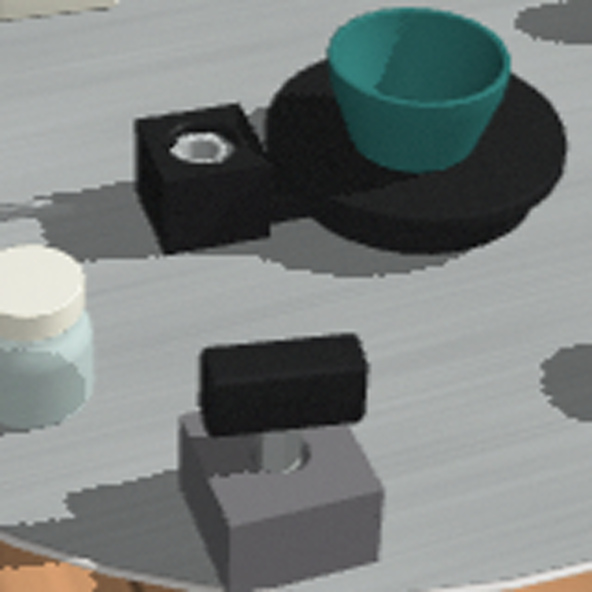

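```bash
cat >> h.py <<'E'
def go(pos,ang=None,s=None):
    """shift in tool axes and y-turn to reach world TCP pos, tool z heading ang deg (tool down)"""
    r,p=tool(s); M=r.as_matrix()
    sh=M.T@(np.array(pos)-p)
    a=np.degrees(np.arctan2(M[1,2],M[0,2]))
    if ang is None: rv=np.zeros(3)
    else:
        c,sn=np.cos(np.radians(ang)),np.sin(np.radians(ang))
        D=np.array([[sn,0,c],[-c,0,sn],[0,-1,0]])
        rv=np.degrees(R.from_matrix(M.T@D).as_rotvec())
    print("shift mm",np.round(sh*1000,1),"turn",np.round(rv,2),"heading",round(a,2))
E
python3 - <<'E'
from h import *
go([.50,-.043,.23],80); go([.515,-.043,.14],80)
print("jar",rayz("top",(313,254),.07),"pot",rayz("top",(276,160),.091))
E
```

```text
shift mm [ 468.8    1.3 -470.9] turn [-1.000e-02 -1.583e+01  0.000e+00] heading 64.17
shift mm [ 482.3   91.3 -464.4] turn [-1.000e-02 -1.583e+01  0.000e+00] heading 64.17
jar [ 0.3921312  -0.14669387  0.07      ] pot [ 0.63608981 -0.0593655   0.091     ]
```

move_arm(
  targets=[
    [0.085, 28, 0, -28, 0, 0, 0],
    [0.085, 57, 0, -57, 0, -4, 0],
    [0.085, 86, 0, -86, 0, -8, 0],
    [0.085, 115, 0, -115, 0, -12, 0],
    [0.085, 144, 0, -144, 0, -16, 0],
    [0.085, 173, 0, -173, 0, -16, 0],
    [0.085, 202, 0, -202, 0, -16, 0],
    [0.085, 231, 0, -231, 0, -16, 0],
  ],
)

```text
time: 1.32
tcp_pos: [0.393, 0.2683, 0.2317]
tool_rot: [0.705, -0.704, 0.06, -0.061]
ft_force: [1.4, -0.2, -0.1]
width: 0.0851
```

I gave those shifts in mm when the rows take metres. The per-row limit capped the move and the direction was right, so the arm is safely on its path. From here I'll use metres.

```bash
python3 - <<'E'
from h import *
s=monitor.sense(); print(s["tcp_pos"],s["joints"],s["joint_vel"])
go([.515,-.043,.14],80)
E
```

```text
[0.39303637 0.26827148 0.23165503] [-0.71551968  0.17077098  0.05152809  2.01953718 -0.01086029  0.95061001
  0.74090162] [ 0.67866931 -0.26724461  0.33078809  0.32958177 -0.05580374 -0.06955034
  1.02229246]
shift mm [ 173.2   91.5 -286. ] turn [-0.04  0.18  0.03] heading 80.18
```

move_arm(
  targets=[
    [0.085, 0.021, 0, -0.035, 0, 0, 0],
    [0.085, 0.042, 0, -0.07, 0, 0, 0],
    [0.085, 0.063, 0, -0.105, 0, 0, 0],
    [0.085, 0.084, 0.01, -0.14, 0, 0, 0],
    [0.085, 0.105, 0.025, -0.175, 0, 0, 0],
    [0.085, 0.126, 0.04, -0.21, 0, 0, 0],
    [0.085, 0.147, 0.055, -0.245, 0, 0, 0],
    [0.085, 0.165, 0.07, -0.27, 0, 0, 0],
  ],
)

```text
time: 1.98
tcp_pos: [0.5099, -0.0264, 0.1615]
tool_rot: [0.705, -0.704, 0.06, -0.062]
ft_force: [0.9, 0.5, 0.3]
width: 0.0848
```

```bash
python3 - <<'E'
from h import *
s=monitor.sense(); print(s["time"],s["tcp_pos"],np.abs(s["joint_vel"]).max())
KT=wristcam(); save("wrist","w1"); im=cv2.imread("pics/w1.png")
go([.515,-.043,.12],80)
e=wproj([.52,-.043,.044],KT); print(e)
x,y=map(int,e); c=im[max(0,y-50):y+50,x-65:x+65]; print(x-65,max(0,y-50))
cv2.imwrite("pics/w1c.png",cv2.resize(c,None,fx=6,fy=6,interpolation=cv2.INTER_CUBIC)[:600,:800])
E
```

```text
1.9833 [ 0.50986278 -0.02643736  0.16147509] 1.0396707441613497
shift mm [ 5.8 38.6 -7.9] turn [ 0.3  -0.34  0.05] heading 79.66
[243.01889145 204.63765621]
178 154
```

View pics/w1.png

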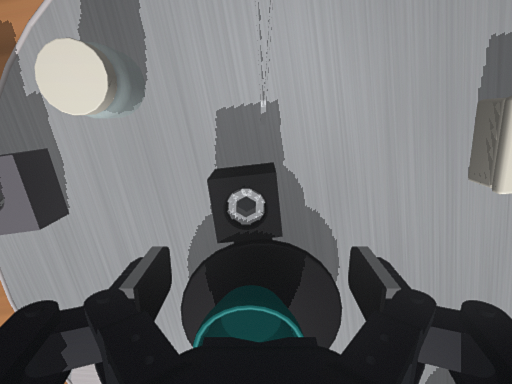

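View pics/w1c.png

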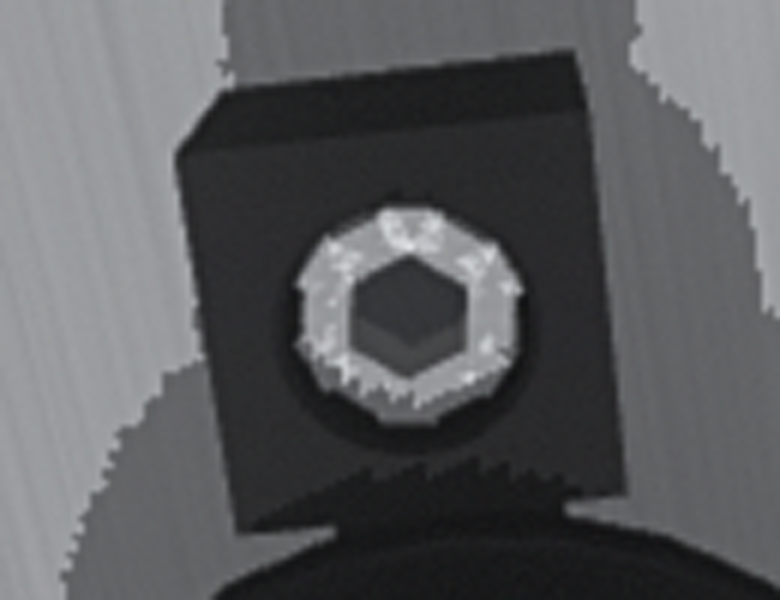

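move_arm(
  targets=[
    [0.085, 0.003, 0.025, -0.005, 0, 0, 0],
    [0.085, 0.003, 0.05, -0.005, 0, 0, 0],
    [0.085, 0.003, 0.05, -0.005, 0, 0, 0],
    [0.085, 0.003, 0.05, -0.005, 0, 0, 0],
    [0.085, 0.003, 0.05, -0.005, 0, 0, 0],
  ],
)

```text
time: 2.45
tcp_pos: [0.5119, -0.029, 0.1124]
tool_rot: [0.705, -0.704, 0.06, -0.061]
ft_force: [0.7, 0.4, -0.7]
width: 0.0848
```

```bash
python3 - <<'E'
from h import *
s=monitor.sense(); print(s["time"],s["tcp_pos"],np.abs(s["joint_vel"]).max(),s["ft_force"])
KT=wristcam(); save("wrist","w2"); im=cv2.imread("pics/w2.png")
go([.515,-.043,.12],80)
e=wproj([.52,-.043,.044],KT); print(e)
x,y=map(int,e); c=im[max(0,y-50):y+50,x-65:x+65]; print(x-65,max(0,y-50))
cv2.imwrite("pics/w2c.png",cv2.resize(c,None,fx=6,fy=6,interpolation=cv2.INTER_CUBIC)[:600,:800])
import pickle; pickle.dump(KT,open("w2.pkl","wb"))
E
```

```text
2.45 [ 0.51192781 -0.02901559  0.11237592] 0.01878453674725522 [ 0.69643402  0.38468817 -0.73045248]
shift mm [  5.1  -7.2 -13.3] turn [-0.04  0.21  0.13] heading 80.21
[242.4421707  221.71940122]
177 171
```

View pics/w2c.png

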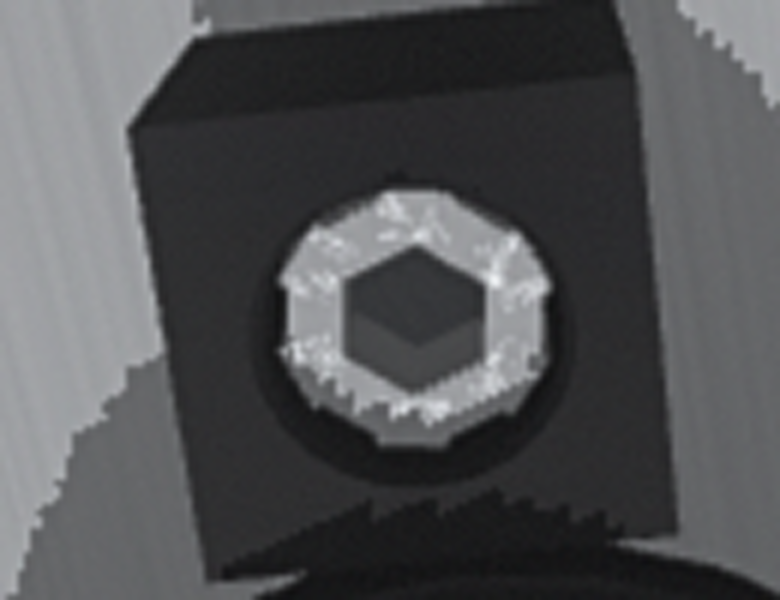

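```bash
cat > hexfit.py <<'E'
from h import *
from scipy.optimize import least_squares
import pickle
def fit(imname,KT,z=.044,roi=None,seed=None):
    g=cv2.cvtColor(cv2.imread(imname),cv2.COLOR_BGR2GRAY)
    f=8; G=cv2.resize(g,None,fx=f,fy=f,interpolation=cv2.INTER_CUBIC)
    m=(G<100).astype(np.uint8)
    n,l,st,c=cv2.connectedComponentsWithStats(m,connectivity=4)
    k=l[int(seed[1]*f),int(seed[0]*f)]; print("area px",st[k,4]/f/f)
    mm=(l==k).astype(np.uint8); ct=max(cv2.findContours(mm,cv2.RETR_EXTERNAL,cv2.CHAIN_APPROX_NONE)[0],key=len)[:,0,:]
    px=(ct+.5)/f-.5
    w=np.array([wrayz(p,z,KT)[:2] for p in px[::4]])
    c0=w.mean(0)
    def res(q):
        d=w-c0-q[:2]*1e-3; a=q[2]+np.arange(6)*np.pi/3
        return (np.max(d@np.array([np.cos(a),np.sin(a)]),axis=1)*1e3-q[3])
    best=min((least_squares(res,[0,0,t,8.8],loss="soft_l1",f_scale=.2) for t in np.radians([0,15,30,45])),key=lambda s:s.cost)
    q=best.x; print("centre",c0+q[:2]*1e-3,"flat normal deg mod60",np.degrees(q[2])%60,"AF mm",2*q[3],"rms",np.sqrt(np.mean(best.fun**2)))
if __name__=="__main__":
    fit("pics/w2.png",pickle.load(open("w2.pkl","rb")),seed=(177+415/6,171+300/6))
E
python3 hexfit.py; python3 - <<'E'
from h import *; import pickle
KT=pickle.load(open("w2.pkl","rb"))
# lug edges: right edge (635,75)-(678,530); left (130,130)-(205,580)
for a in [(635,75),(678,530),(130,130),(205,580)]:
    print(wrayz((177+a[0]/6,171+a[1]/6),.05,KT))
s=monitor.sense();print(s["joints"])
E
```

```text
area px 435.890625
centre [ 0.52213012 -0.04102924] flat normal deg mod60 18.566087043677314 AF mm 17.250869350374888 rms 0.07293846730191901
[ 0.49460018 -0.00920716  0.05      ]
[ 0.55355276 -0.01261511  0.05      ]
[ 0.49109411 -0.06855797  0.05      ]
[ 0.55031915 -0.07253041  0.05      ]
[-0.21501913  0.40568006  0.25061647  2.04465168 -0.15190049  0.70595205
  1.53164455]
```

The hex centre (0.5221, -0.0410) agrees with the lug centre (0.5224, -0.0407), and the flat normals lie at 18.6° mod 60. Next I'll move above the key.

```bash
python3 - <<'E'
from h import *
go([.465,-.27,.18],80)
E
```

```text
shift mm [  -5.4  -67.4 -245.5] turn [-0.04  0.21  0.13] heading 80.21
```

move_arm(
  targets=[
    [0.085, 0, -0.035, -0.01, 0, 0, 0],
    [0.085, 0, -0.067, -0.035, 0, 0, 0],
    [0.085, 0, -0.067, -0.076, 0, 0, 0],
    [0.085, 0, -0.067, -0.117, 0, 0, 0],
    [0.085, 0, -0.067, -0.158, 0, 0, 0],
    [0.085, -0.005, -0.067, -0.199, 0, 0, 0],
    [0.085, -0.005, -0.067, -0.24, 0, 0, 0],
    [0.085, -0.005, -0.067, -0.245, 0, 0, 0],
  ],
)

```text
time: 3.17
tcp_pos: [0.4626, -0.2783, 0.1809]
tool_rot: [-0.702, 0.706, -0.063, 0.065]
ft_force: [0.1, -0.1, 0.4]
width: 0.0852
```

move_arm(
  targets=[
    [0.085, 0, 0, 0, 0, 0, 0],
    [0.085, 0, 0, 0, 0, 0, 0],
  ],
)

```text
time: 3.33
tcp_pos: [0.4652, -0.2694, 0.1794]
tool_rot: [0.705, -0.704, 0.06, -0.061]
ft_force: [-0.0, 0.8, -0.8]
width: 0.0851
```

```bash
python3 - <<'E'
from h import *
s=monitor.sense(); print(s["time"],s["tcp_pos"],np.abs(s["joint_vel"]).max(),s["ft_force"],s["joints"])
KT=wristcam(); save("wrist","w3"); 
import pickle; pickle.dump(KT,open("w3.pkl","wb"))
print(wproj([.4745,-.27,.101],KT))
E
```

```text
3.3333 [ 0.46515726 -0.26938381  0.17938105] 0.030783942055920558 [-0.04370772  0.80891046 -0.76454772] [ 0.15928524  0.34819749  0.37102492  1.94819699 -0.16381695  0.87225265
  2.01490195]
[260.35713711 215.78144887]
```

View pics/w3.png

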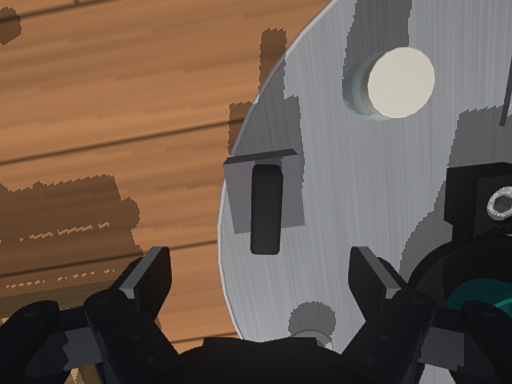

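The handle runs from about (267,165) to (265,254), and the stand top corners are near (225,163), (296,155), (304,225) and (236,234). I'll enlarge it to measure.

```bash
python3 - <<'E'
import cv2
im=cv2.imread("pics/w3.png")[140:265,210:325]
import numpy as np
im=np.clip(im.astype(float)*1.6,0,255).astype(np.uint8)
cv2.imwrite("pics/w3c.png",cv2.resize(im,None,fx=4.8,fy=4.8,interpolation=cv2.INTER_CUBIC))
E
```

```text
(no output)
```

View pics/w3c.png

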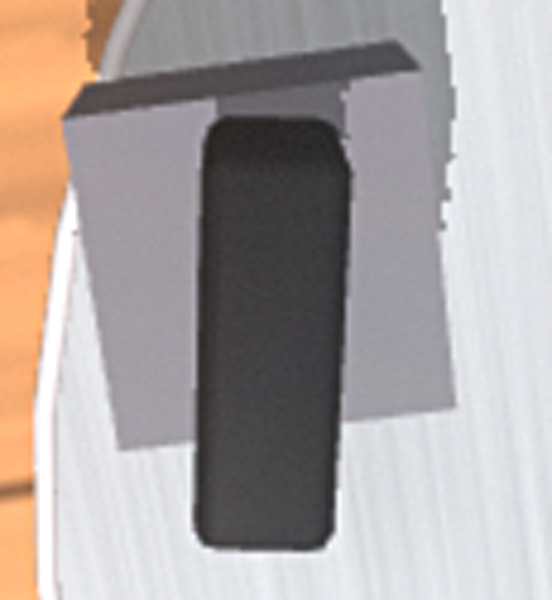

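```bash
python3 - <<'E'
from h import *; import pickle
KT=pickle.load(open("w3.pkl","rb"))
f=lambda a,z:wrayz((210+a[0]/4.8-.4,140+a[1]/4.8-.4),z,KT)
st=np.array([f(a,.045) for a in [(62,120),(418,72),(456,408),(118,450)]]); print("stand",st.mean(0)); print(st[:,:2].round(4).tolist())
TL,TR,BL,BR=[f(a,.101) for a in [(203,168),(350,168),(195,549),(335,549)]]
print("handle",np.mean([TL,TR,BL,BR],0)); 
for a,b in [(TL,BL),(TR,BR)]: d=b-a; print(np.linalg.norm(d),np.degrees(np.arctan2(d[1],d[0])))
print(np.linalg.norm(TL-TR),np.linalg.norm(BL-BR)); print(TL,TR,BL,BR)
E
```

```text
stand [ 0.47498703 -0.26588648  0.045     ]
[[0.439, -0.2992], [0.4415, -0.2303], [0.511, -0.2321], [0.5083, -0.3019]]
handle [ 0.47528879 -0.26572415  0.101     ]
0.06532333895562886 -11.398399472288753
0.06531303979996551 -10.800215377145266
0.022835790387012153 0.0235177882460588
[ 0.44129327 -0.27068755  0.101     ] [ 0.44518878 -0.24818648  0.101     ] [ 0.50532822 -0.2835974   0.101     ] [ 0.5093449  -0.26042516  0.101     ]
```

```bash
python3 - <<'E'
from h import *
go([.475,-.266,.065],78.9)
E
```

```text
shift mm [  8.9 114.1   3.8] turn [-0.06  1.39  0.08] heading 80.29
```

move_arm(
  targets=[
    [0.085, 0.009, 0.02, 0.004, 0, 1.4, 0],
    [0.085, 0.009, 0.045, 0.004, 0, 1.4, 0],
    [0.085, 0.009, 0.07, 0.004, 0, 1.4, 0],
    [0.085, 0.009, 0.095, 0.004, 0, 1.4, 0],
    [0.085, 0.009, 0.114, 0.004, 0, 1.4, 0],
    [0.085, 0.009, 0.114, 0.004, 0, 1.4, 0],
  ],
)

```text
time: 3.88
tcp_pos: [0.4728, -0.2636, 0.0611]
tool_rot: [0.705, -0.703, 0.07, -0.066]
ft_force: [-0.4, 0.6, 0.4]
width: 0.0848
```

```bash
python3 - <<'E'
from h import *
s=monitor.sense(); print(s["time"],s["tcp_pos"],s["ft_force"])
save("wrist","w4")
E
```

```text
3.8833 [ 0.47279011 -0.26363238  0.06110524] [-0.38386163  0.62331021  0.35326831]
```

View pics/w4.png

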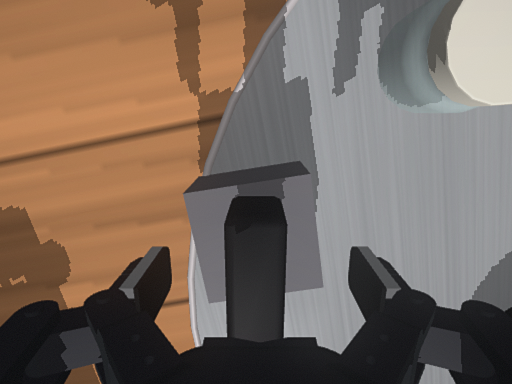

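The handle is centred between the pads, so I'll close on it.

move_arm(
  targets=[
    [0.015, 0, 0, 0, 0, 0, 0],
    [0.015, 0, 0, 0, 0, 0, 0],
    [0.015, 0, 0, 0, 0, 0, 0],
    [0.015, 0, 0, 0, 0, 0, 0],
    [0.015, 0, 0, 0, 0, 0, 0],
    [0.015, 0, 0, 0, 0, 0, 0],
    [0.015, 0, 0, 0, 0, 0, 0],
    [0.015, 0, 0, 0, 0, 0, 0],
  ],
)

```text
time: 4.6
tcp_pos: [0.4747, -0.2675, 0.0653]
tool_rot: [0.704, -0.704, 0.069, -0.07]
ft_force: [0.0, 2.3, 6.0]
width: 0.0234
```

```bash
python3 - <<'E'
from h import *
s=monitor.sense(); print(s["time"],s["tcp_pos"],s["ft_force"],s["wrist_torque"],s["width"]); go(s["tcp_pos"],78.9)
E
```

```text
4.6 [ 0.47467939 -0.26750291  0.06526193] [0.03426611 2.27915304 6.02524048] [0.41782686 0.16149781 0.00517931] 0.023437666141893965
shift mm [0. 0. 0.] turn [-0.03 -0.13  0.08] heading 78.77
```

move_arm(
  targets=[
    [0.015, 0, -0.01, 0, 0, 0, 0],
    [0.015, 0, -0.025, 0, 0, 0, 0],
    [0.015, 0, -0.045, 0, 0, 0, 0],
    [0.015, 0, -0.065, 0, 0, 0, 0],
    [0.015, 0, -0.065, 0, 0, 0, 0],
    [0.015, 0, -0.065, 0, 0, 0, 0],
  ],
)

```text
time: 5.1
tcp_pos: [0.4745, -0.2679, 0.1303]
tool_rot: [-0.704, 0.704, -0.068, 0.07]
ft_force: [-0.3, -0.9, -2.2]
width: 0.0235
```

```bash
python3 - <<'E'
from h import *
s=monitor.sense(); print(s["time"],s["tcp_pos"],s["ft_force"],s["wrist_torque"],s["width"]);
save("side","s5",(200,130,360,290),3.7)
go([.522,-.0415,.130],108.5)
E
```

```text
5.1 [ 0.47446495 -0.26788064  0.13026223] [-0.27709321 -0.92127692 -2.23012978] [ 0.00626173 -0.03520956 -0.02526506] 0.02345258190898961
shift mm [  3.4  -0.8 231. ] turn [-1.000e-02 -2.973e+01 -0.000e+00] heading 78.77
```

View pics/s5.png

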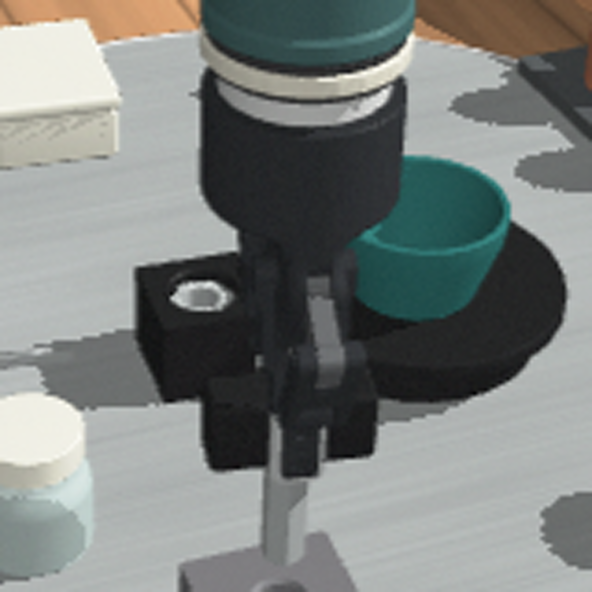

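move_arm(
  targets=[
    [0.015, 0, 0, 0.02, 0, -3, 0],
    [0.015, 0, 0, 0.055, 0, -8, 0],
    [0.015, 0.001, 0, 0.095, 0, -14, 0],
    [0.015, 0.001, 0, 0.135, 0, -20, 0],
    [0.015, 0.002, 0, 0.175, 0, -26, 0],
    [0.015, 0.003, 0, 0.21, 0, -29.7, 0],
    [0.015, 0.0034, 0, 0.231, 0, -29.7, 0],
    [0.015, 0.0034, 0, 0.231, 0, -29.7, 0],
  ],
)

```text
time: 5.82
tcp_pos: [0.5223, -0.0353, 0.1278]
tool_rot: [0.699, -0.696, -0.116, 0.117]
ft_force: [0.5, -0.3, -1.9]
width: 0.023
```

move_arm(
  targets=[
    [0.015, 0, 0, 0, 0, 0, 0],
    [0.015, 0, 0, 0, 0, 0, 0],
    [0.015, 0, 0, 0, 0, 0, 0],
    [0.015, 0, 0, 0, 0, 0, 0],
  ],
)

```text
time: 6.15
tcp_pos: [0.5219, -0.0432, 0.1289]
tool_rot: [-0.698, 0.698, 0.112, -0.113]
ft_force: [0.1, -1.3, -1.7]
width: 0.0231
```

```bash
python3 - <<'E'
from h import *
s=monitor.sense(); print(s["time"],s["tcp_pos"],s["ft_force"],s["wrist_torque"],s["joints"]);
KT=wristcam();save("wrist","w6"); im=cv2.imread("pics/w6.png")
save("side","s6",(200,130,360,290),3.7)
print(wproj([.5221,-.041,.044],KT))
go([.522,-.0415,.130],108.5)
E
```

```text
6.15 [ 0.52188561 -0.04317191  0.12892483] [ 0.12853597 -1.30614797 -1.7160766 ] [-0.02566982  0.07042698  0.01089512] [-0.13271915  0.39335614  0.18383527  2.00480312 -0.10187489  0.75278413
  2.00248305]
[261.88489849 203.04608241]
shift mm [ 0.3 -0.8  1.2] turn [ 0.01 -0.14 -0.02] heading 108.36
```

View pics/w6.png

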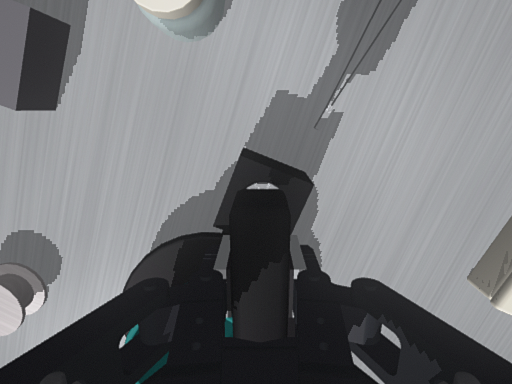

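View pics/s6.png

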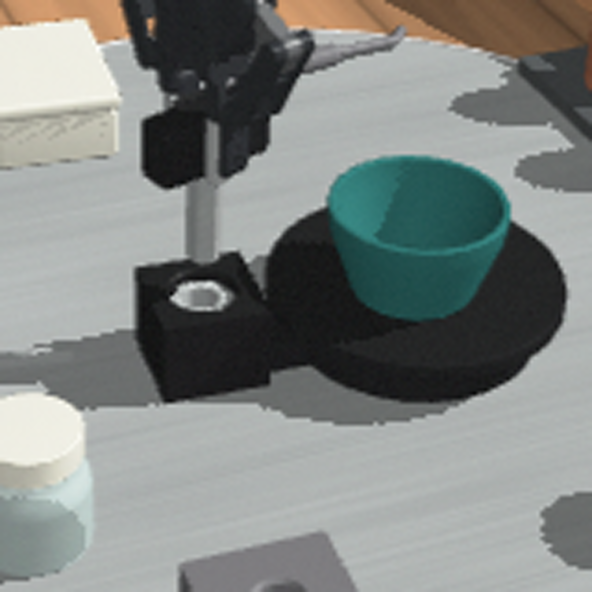

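move_arm(
  targets=[
    [0.015, 0, 0.01, 0.001, 0, 0, 0],
    [0.015, 0, 0.02, 0.001, 0, 0, 0],
    [0.015, 0, 0.024, 0.001, 0, 0, 0],
    [0.015, 0, 0.024, 0.001, 0, 0, 0],
    [0.015, 0, 0.024, 0.001, 0, 0, 0],
    [0.015, 0, 0.024, 0.001, 0, 0, 0],
  ],
)

```text
time: 6.75
tcp_pos: [0.5222, -0.0408, 0.1052]
tool_rot: [-0.698, 0.698, 0.113, -0.113]
ft_force: [0.2, -0.0, -2.3]
width: 0.0232
```

```bash
cat > st.py <<'E'
from h import *
s=monitor.sense(); print(round(s["time"],2),np.round(s["tcp_pos"],4),"F",np.round(s["ft_force"],2),"T",np.round(s["wrist_torque"],3),"w",round(s["width"],4)); go([.522,-.0415,.0863],108.5)
E
python3 st.py; python3 - <<'E'
from h import *
save("side","s7",(200,150,300,250),6)
save("top","t7",(230,170,310,240),8)
E
```

```text
6.75 [ 0.5222 -0.0408  0.1052] F [ 0.17 -0.   -2.26] T [ 0.024  0.007 -0.084] w 0.0232
shift mm [-0.4 18.9 -0.6] turn [ 0.   -0.04  0.  ] heading 108.46
```

View pics/s7.png

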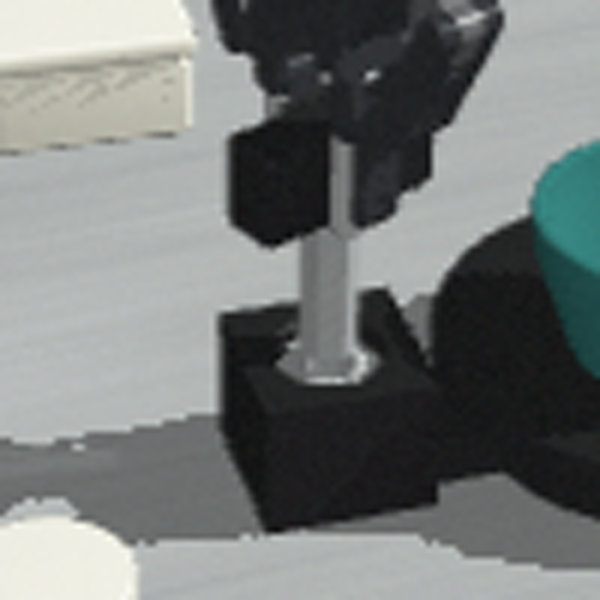

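The shank is centred over the screw head (329 against 330 px in the crop). I'll descend gently.

move_arm(
  targets=[
    [0.015, 0, 0.002, 0, 0, 0, 0],
    [0.015, 0, 0.004, 0, 0, 0, 0],
    [0.015, 0, 0.005, 0, 0, 0, 0],
    [0.015, 0, 0.005, 0, 0, 0, 0],
  ],
)

```text
time: 7.18
tcp_pos: [0.5219, -0.0407, 0.1001]
tool_rot: [0.698, -0.698, -0.113, 0.114]
ft_force: [0.5, -0.1, -2.0]
width: 0.0228
```

```bash
python3 st.py
```

```text
7.18 [ 0.5219 -0.0407  0.1001] F [ 0.47 -0.09 -2.01] T [ 0.004 -0.014 -0.035] w 0.0228
shift mm [-0.2 13.8 -0.8] turn [-0.   -0.03 -0.01] heading 108.47
```

move_arm(
  targets=[
    [0.015, 0, 0.001, 0, 0, 0, 0],
    [0.015, 0, 0.001, 0, 0, 0, 0],
    [0.015, 0, 0.002, 0, 0, 0, 0],
    [0.015, 0, 0.002, 0, 0, 0, 0],
  ],
)

```text
time: 7.52
tcp_pos: [0.5224, -0.041, 0.0987]
tool_rot: [-0.698, 0.698, 0.114, -0.113]
ft_force: [-0.4, 0.3, 1.4]
width: 0.0231
```

```bash
python3 st.py
```

```text
7.52 [ 0.5224 -0.041   0.0987] F [-0.36  0.32  1.36] T [-0.238  0.101 -0.073] w 0.0231
shift mm [-0.6 12.4 -0.3] turn [ 0.03 -0.04  0.04] heading 108.46
```

move_arm(
  targets=[
    [0.015, 0, 0.001, 0, 0, 0, 0],
    [0.015, 0, 0.001, 0, 0, 0, 0],
    [0.015, 0, 0.001, 0, 0, 0, 0],
  ],
)

```text
time: 7.77
tcp_pos: [0.5222, -0.0414, 0.0972]
tool_rot: [-0.698, 0.698, 0.113, -0.113]
ft_force: [0.1, -2.9, -0.7]
width: 0.0233
```

```bash
python3 st.py
```

```text
7.77 [ 0.5222 -0.0414  0.0972] F [ 0.09 -2.85 -0.73] T [-0.769 -0.17  -0.021] w 0.0233
shift mm [-0.3 10.9 -0.1] turn [ 0.05 -0.05  0.02] heading 108.45
```

The tip is 5 mm in and the axial force is low, so it has entered the hex. I'll ease 0.7 mm toward -y and carry on down.

move_arm(
  targets=[
    [0.015, 0, 0.0005, -0.0007, 0, 0, 0],
    [0.015, 0, 0.0015, -0.0007, 0, 0, 0],
    [0.015, 0, 0.003, -0.0007, 0, 0, 0],
    [0.015, 0, 0.003, -0.0007, 0, 0, 0],
  ],
)

```text
time: 8.1
tcp_pos: [0.5222, -0.0415, 0.0939]
tool_rot: [-0.698, 0.698, 0.113, -0.114]
ft_force: [0.8, -2.9, -3.6]
width: 0.0234
```

```bash
python3 st.py
```

```text
8.1 [ 0.5222 -0.0415  0.0939] F [ 0.85 -2.89 -3.62] T [-0.597 -0.242  0.04 ] w 0.0234
shift mm [-0.2  7.6  0.1] turn [ 0.01 -0.03 -0.01] heading 108.47
```

move_arm(
  targets=[
    [0.015, 0, 0.0015, -0.0005, 0, 0, 0],
    [0.015, 0, 0.003, -0.0005, 0, 0, 0],
    [0.015, 0, 0.0045, -0.0005, 0, 0, 0],
    [0.015, 0, 0.005, -0.0005, 0, 0, 0],
    [0.015, 0, 0.005, -0.0005, 0, 0, 0],
  ],
)

```text
time: 8.52
tcp_pos: [0.5223, -0.0416, 0.089]
tool_rot: [0.698, -0.698, -0.113, 0.114]
ft_force: [-0.4, -0.5, -2.6]
width: 0.023
```

```bash
python3 st.py
```

```text
8.52 [ 0.5223 -0.0416  0.089 ] F [-0.42 -0.49 -2.63] T [-0.222 -0.14  -0.015] w 0.023
shift mm [-0.2  2.7  0.2] turn [-0.02 -0.02 -0.02] heading 108.48
```

move_arm(
  targets=[
    [0.015, 0, 0.001, 0, 0, 0, 0],
    [0.015, 0, 0.002, 0, 0, 0, 0],
    [0.015, 0, 0.0025, 0, 0, 0, 0],
    [0.015, 0, 0.0025, 0, 0, 0, 0],
  ],
)

```text
time: 8.85
tcp_pos: [0.5224, -0.0417, 0.0867]
tool_rot: [0.698, -0.698, -0.113, 0.114]
ft_force: [0.4, 0.5, -2.5]
width: 0.0234
```

```bash
python3 st.py
```

```text
8.85 [ 0.5224 -0.0417  0.0867] F [ 0.37  0.53 -2.51] T [-0.022 -0.046  0.005] w 0.0234
shift mm [-0.3  0.4  0.3] turn [-0.01 -0.02 -0.01] heading 108.48
```

move_arm(
  targets=[
    [0.015, 0, 0.0005, 0, 0, 0, 0],
    [0.015, 0, 0.001, 0, 0, 0, 0],
    [0.015, 0, 0.001, 0, 0, 0, 0],
  ],
)

```text
time: 9.1
tcp_pos: [0.5225, -0.0417, 0.0862]
tool_rot: [0.698, -0.698, -0.114, 0.113]
ft_force: [-1.7, 0.7, 3.1]
width: 0.0232
```

```bash
python3 st.py
```

```text
9.1 [ 0.5225 -0.0417  0.0862] F [-1.72  0.67  3.14] T [0.112 0.463 0.01 ] w 0.0232
shift mm [-0.4 -0.1  0.4] turn [-0.02 -0.03  0.01] heading 108.47
```

move_arm(
  targets=[
    [0.015, 0, 0.0005, 0, 0, 0, 0],
    [0.015, 0, 0.001, 0, 0, 0, 0],
    [0.015, 0, 0.001, 0, 0, 0, 0],
  ],
)

```text
time: 9.35
tcp_pos: [0.5227, -0.0417, 0.0861]
tool_rot: [0.698, -0.698, -0.114, 0.113]
ft_force: [-3.1, 0.9, 11.3]
width: 0.0232
```

```bash
python3 st.py; python3 - <<'E'
from h import *
save("side","s8",(200,150,300,250),6)
E
```

```text
9.35 [ 0.5227 -0.0417  0.0861] F [-3.11  0.87 11.34] T [ 0.158  0.995 -0.026] w 0.0232
shift mm [-0.6 -0.2  0.4] turn [-0.02 -0.03  0.03] heading 108.47
```

View pics/s8.png

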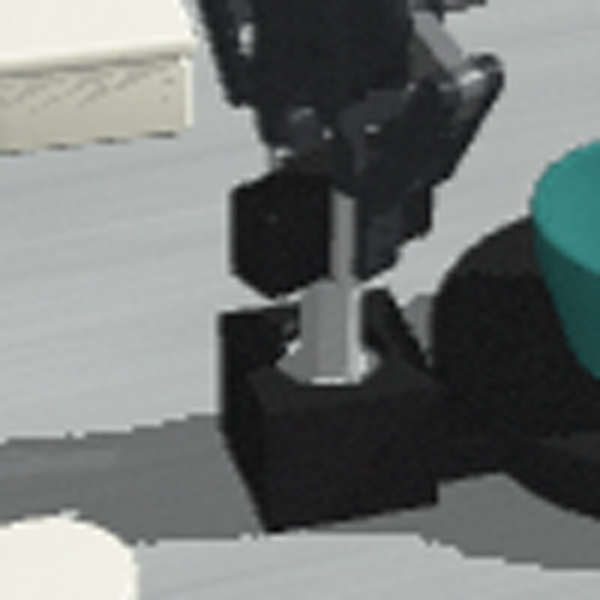

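Fully home: the floor feels stiff and the TCP height is 0.0861, against 0.0863 expected. I'll unload slightly and turn the first 40° clockwise. The stop can't come before about 52°.

move_arm(
  targets=[
    [0.015, -0.0004, -0.0007, 0, 0, 3, 0],
    [0.015, -0.0004, -0.0007, 0, 0, 8, 0],
    [0.015, -0.0004, -0.0007, 0, 0, 14, 0],
    [0.015, -0.0004, -0.0007, 0, 0, 20, 0],
    [0.015, -0.0004, -0.0007, 0, 0, 26, 0],
    [0.015, -0.0004, -0.0007, 0, 0, 32, 0],
    [0.015, -0.0004, -0.0007, 0, 0, 38, 0],
    [0.015, -0.0004, -0.0007, 0, 0, 40, 0],
  ],
)

```text
time: 10.07
tcp_pos: [0.5221, -0.0421, 0.0861]
tool_rot: [-0.694, 0.694, -0.134, 0.134]
ft_force: [-1.9, -0.5, 5.8]
width: 0.0233
```

move_arm(
  targets=[
    [0.015, 0, 0, 0, 0, 0, 0],
    [0.015, 0, 0, 0, 0, 0, 0],
  ],
)

```text
time: 10.23
tcp_pos: [0.5221, -0.0421, 0.0861]
tool_rot: [0.695, -0.695, 0.132, -0.132]
ft_force: [-2.9, -0.8, 5.9]
width: 0.0234
```

```bash
python3 st.py
```

```text
10.23 [ 0.5221 -0.0421  0.0861] F [-2.89 -0.81  5.88] T [-0.127  0.69   0.025] w 0.0234
shift mm [-0.3 -0.2  0.5] turn [  0.   -40.03   0.  ] heading 68.47
```

move_arm(
  targets=[
    [0.015, -0.0002, 0, 0, 0, 3, 0],
    [0.015, -0.0002, 0, 0, 0, 6, 0],
    [0.015, -0.0002, 0, 0, 0, 9, 0],
  ],
)

```text
time: 10.48
tcp_pos: [0.5219, -0.0421, 0.0862]
tool_rot: [0.682, -0.682, 0.187, -0.187]
ft_force: [-3.0, 0.5, 7.0]
width: 0.0234
```

```bash
python3 st.py
```

```text
10.48 [ 0.5219 -0.0421  0.0862] F [-3.02  0.48  6.97] T [-0.138  0.707  0.052] w 0.0234
shift mm [-0.2 -0.1  0.5] turn [-1.000e-02 -4.916e+01  1.000e-02] heading 59.34
```

move_arm(
  targets=[
    [0.015, 0, 0, 0, 0, 1.5, 0],
    [0.015, 0, 0, 0, 0, 3, 0],
  ],
)

```text
time: 10.65
tcp_pos: [0.5219, -0.0421, 0.0862]
tool_rot: [0.677, -0.677, 0.204, -0.204]
ft_force: [-1.2, 0.4, 6.6]
width: 0.0232
```

```bash
python3 st.py
```

```text
10.65 [ 0.5219 -0.0421  0.0862] F [-1.17  0.41  6.57] T [-0.111  0.754  0.099] w 0.0232
shift mm [-0.2 -0.1  0.6] turn [-1.000e-02 -5.209e+01  1.000e-02] heading 56.41
```

move_arm(
  targets=[
    [0.015, 0, 0, 0, 0, 1.5, 0],
    [0.015, 0, 0, 0, 0, 3, 0],
  ],
)

```text
time: 10.82
tcp_pos: [0.5218, -0.0421, 0.0861]
tool_rot: [0.671, -0.671, 0.222, -0.222]
ft_force: [-3.0, 0.1, 6.3]
width: 0.0231
```

```bash
python3 st.py
```

```text
10.82 [ 0.5218 -0.0421  0.0861] F [-3.01  0.08  6.34] T [-0.13   0.73   0.098] w 0.0231
shift mm [-0.2 -0.2  0.6] turn [-1.000e-02 -5.509e+01 -0.000e+00] heading 53.41
```

move_arm(
  targets=[
    [0.015, 0, 0, 0, 0, 1, 0],
    [0.015, 0, 0, 0, 0, 2, 0],
  ],
)

```text
time: 10.98
tcp_pos: [0.5218, -0.0421, 0.0862]
tool_rot: [0.668, -0.667, 0.234, -0.233]
ft_force: [-3.5, -0.9, 6.1]
width: 0.0232
```

```bash
python3 st.py
```

```text
10.98 [ 0.5218 -0.0421  0.0862] F [-3.48 -0.89  6.09] T [-0.141  0.768  0.041] w 0.0232
shift mm [-0.2 -0.1  0.6] turn [-1.000e-02 -5.706e+01 -0.000e+00] heading 51.44
```

move_arm(
  targets=[
    [0.015, 0, 0, 0, 0, 1, 0],
    [0.015, 0, 0, 0, 0, 2, 0],
  ],
)

```text
time: 11.15
tcp_pos: [0.5218, -0.0421, 0.0862]
tool_rot: [0.663, -0.663, 0.245, -0.245]
ft_force: [-2.7, -1.6, 6.8]
width: 0.0232
```

```bash
python3 st.py
```

```text
11.15 [ 0.5218 -0.0421  0.0862] F [-2.68 -1.61  6.83] T [-0.113  0.768  0.045] w 0.0232
shift mm [-0.2 -0.1  0.5] turn [-2.000e-02 -5.907e+01 -0.000e+00] heading 49.43
```

move_arm(
  targets=[
    [0.015, 0, 0, 0, 0, 1, 0],
    [0.015, 0, 0, 0, 0, 2, 0],
  ],
)

```text
time: 11.32
tcp_pos: [0.5218, -0.0421, 0.0861]
tool_rot: [0.659, -0.659, 0.257, -0.257]
ft_force: [-3.7, -0.8, 8.1]
width: 0.0237
```

```bash
python3 st.py
```

```text
11.32 [ 0.5218 -0.0421  0.0861] F [-3.69 -0.79  8.13] T [-0.123  0.798  0.079] w 0.0237
shift mm [-0.2 -0.2  0.6] turn [-1.000e-02 -6.106e+01 -1.000e-02] heading 47.44
```

move_arm(
  targets=[
    [0.015, 0, 0, 0, 0, 1, 0],
    [0.015, 0, 0, 0, 0, 2, 0],
  ],
)

```text
time: 11.48
tcp_pos: [0.5218, -0.0421, 0.0862]
tool_rot: [0.654, -0.654, 0.268, -0.268]
ft_force: [-3.8, 0.2, 7.8]
width: 0.0234
```

```bash
python3 st.py
```

```text
11.48 [ 0.5218 -0.0421  0.0862] F [-3.78  0.22  7.82] T [-0.059  0.769  0.075] w 0.0234
shift mm [-0.2 -0.1  0.6] turn [-2.000e-02 -6.307e+01 -1.000e-02] heading 45.43
```

move_arm(
  targets=[
    [0.015, 0, 0, 0, 0, 1, 0],
    [0.015, 0, 0, 0, 0, 2, 0],
  ],
)

```text
time: 11.65
tcp_pos: [0.5218, -0.042, 0.0862]
tool_rot: [0.65, -0.649, 0.28, -0.279]
ft_force: [-2.8, -0.2, 7.5]
width: 0.0237
```

```bash
python3 st.py
```

```text
11.65 [ 0.5218 -0.042   0.0862] F [-2.77 -0.24  7.54] T [-0.111  0.83   0.097] w 0.0237
shift mm [-0.2 -0.1  0.5] turn [-2.000e-02 -6.506e+01 -2.000e-02] heading 43.44
```

move_arm(
  targets=[
    [0.015, 0, 0, 0, 0, 1, 0],
    [0.015, 0, 0, 0, 0, 2, 0],
  ],
)

```text
time: 11.82
tcp_pos: [0.5217, -0.042, 0.0861]
tool_rot: [0.645, -0.644, 0.291, -0.291]
ft_force: [-2.9, -0.8, 7.2]
width: 0.0232
```

```bash
python3 st.py
```

```text
11.82 [ 0.5217 -0.042   0.0861] F [-2.92 -0.81  7.24] T [-0.068  0.881  0.152] w 0.0232
shift mm [-0.2 -0.2  0.6] turn [-2.000e-02 -6.706e+01 -2.000e-02] heading 41.44
```

move_arm(
  targets=[
    [0.015, 0, 0, 0, 0, 0.7, 0],
    [0.015, 0, 0, 0, 0, 1.5, 0],
  ],
)

```text
time: 11.98
tcp_pos: [0.5217, -0.0419, 0.0861]
tool_rot: [0.641, -0.641, 0.299, -0.299]
ft_force: [-2.7, -0.2, 8.1]
width: 0.0233
```

```bash
python3 st.py
```

```text
11.98 [ 0.5217 -0.0419  0.0861] F [-2.66 -0.18  8.08] T [-0.04   0.888  0.325] w 0.0233
shift mm [-0.1 -0.2  0.5] turn [-1.00e-02 -6.85e+01 -3.00e-02] heading 40.0
```

move_arm(
  targets=[
    [0.015, 0, 0, 0, 0, 0.7, 0],
    [0.015, 0, 0, 0, 0, 1.5, 0],
    [0.015, 0, 0, 0, 0, 1.5, 0],
  ],
)

```text
time: 12.23
tcp_pos: [0.5216, -0.0419, 0.0861]
tool_rot: [-0.637, 0.637, -0.307, 0.307]
ft_force: [-4.0, -0.0, 8.3]
width: 0.0235
```

```bash
python3 st.py
```

```text
12.23 [ 0.5216 -0.0419  0.0861] F [-3.98 -0.    8.27] T [-0.082  0.785  0.37 ] w 0.0235
shift mm [-0.1 -0.2  0.6] turn [ 0.000e+00 -6.997e+01 -3.000e-02] heading 38.53
```

move_arm(
  targets=[
    [0.015, 0, 0, 0, 0, 1, 0],
    [0.015, 0, 0, 0, 0, 2, 0],
    [0.015, 0, 0, 0, 0, 2, 0],
  ],
)

```text
time: 12.48
tcp_pos: [0.5216, -0.0419, 0.0861]
tool_rot: [-0.632, 0.632, -0.318, 0.318]
ft_force: [-3.1, -0.6, 7.8]
width: 0.0237
```

```bash
python3 st.py; python3 - <<'E'
from h import *
save("wrist","w9"); save("side","s9",(200,150,300,250),6)
E
```

```text
12.48 [ 0.5216 -0.0419  0.0861] F [-3.15 -0.64  7.8 ] T [-0.092  0.925  0.58 ] w 0.0237
shift mm [-0.1 -0.2  0.5] turn [ 1.000e-02 -7.193e+01 -4.000e-02] heading 36.57
```

View pics/w9.png

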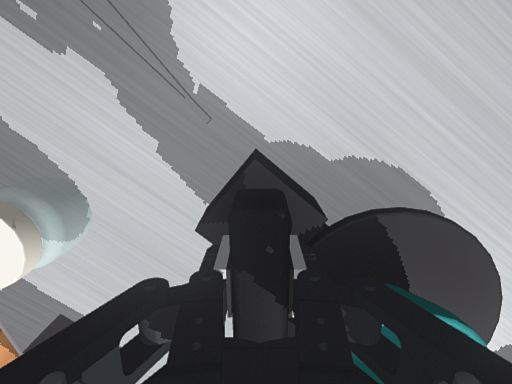

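View pics/s9.png

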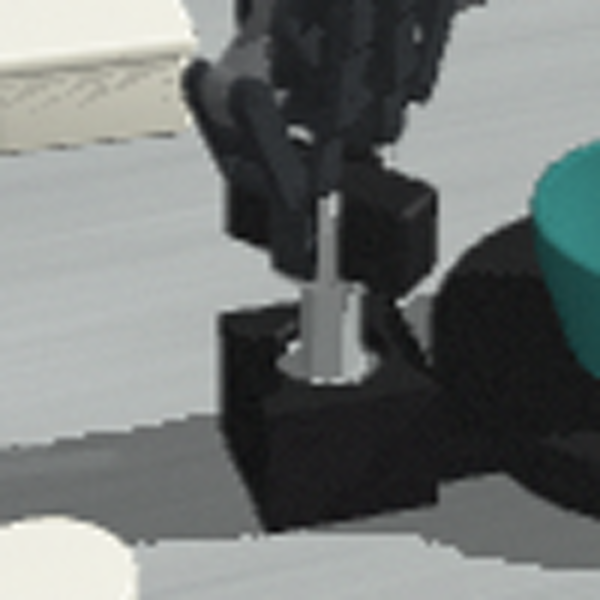

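Torque has risen steadily to 0.58 N m over the last few degrees while friction was about 0.08, so this is the hard stop. I'll back off 4.5° within the lost motion and lift straight out.

move_arm(
  targets=[
    [0.015, 0, 0, 0, 0, -2, 0],
    [0.015, 0, 0, 0, 0, -4.5, 0],
    [0.015, 0, 0, 0, 0, -4.5, 0],
    [0.015, 0, -0.001, 0, 0, -4.5, 0],
    [0.015, 0, -0.003, 0, 0, -4.5, 0],
    [0.015, 0, -0.005, 0, 0, -4.5, 0],
  ],
)

```text
time: 13.08
tcp_pos: [0.5212, -0.0418, 0.0888]
tool_rot: [-0.643, 0.644, -0.293, 0.293]
ft_force: [3.3, -0.4, -14.9]
width: 0.0229
```

```bash
python3 st.py
```

```text
13.08 [ 0.5212 -0.0418  0.0888] F [  3.3   -0.44 -14.94] T [-0.242 -0.925  0.157] w 0.0229
shift mm [0.3 2.5 0.8] turn [ 9.000e-02 -6.751e+01 -5.000e-02] heading 40.99
```

move_arm(
  targets=[
    [0.015, 0, 0, 0, 0, -1, 0],
    [0.015, 0, 0, 0, 0, -1.5, 0],
    [0.015, 0, 0, 0, 0, -1.5, 0],
  ],
)

```text
time: 13.33
tcp_pos: [0.5215, -0.042, 0.0906]
tool_rot: [-0.647, 0.647, -0.285, 0.284]
ft_force: [0.2, -0.6, -5.6]
width: 0.023
```

```bash
python3 st.py
```

```text
13.33 [ 0.5215 -0.042   0.0906] F [ 0.17 -0.64 -5.56] T [-0.137  0.1    0.054] w 0.023
shift mm [-0.1  4.3  0.7] turn [ 0.0e+00 -6.6e+01 -6.0e-02] heading 42.5
```

Released nicely, so I'll continue upward.

move_arm(
  targets=[
    [0.015, 0, -0.002, 0, 0, -0.5, 0],
    [0.015, 0, -0.004, 0, 0, -0.5, 0],
    [0.015, 0, -0.006, 0, 0, -0.5, 0],
    [0.015, 0, -0.008, 0, 0, -0.5, 0],
  ],
)

```text
time: 13.67
tcp_pos: [0.5218, -0.042, 0.0991]
tool_rot: [0.648, -0.648, 0.282, -0.282]
ft_force: [-0.9, -0.7, -2.1]
width: 0.0235
```

```bash
python3 st.py
```

```text
13.67 [ 0.5218 -0.042   0.0991] F [-0.88 -0.69 -2.09] T [-0.071  0.248  0.007] w 0.0235
shift mm [-0.2 12.8  0.5] turn [-2.000e-02 -6.555e+01  0.000e+00] heading 42.95
```

move_arm(
  targets=[
    [0.015, 0, -0.004, 0, 0, 0, 0],
    [0.015, 0, -0.01, 0, 0, 0, 0],
    [0.015, 0, -0.02, 0, 0, 0, 0],
    [0.015, 0, -0.032, 0, 0, 0, 0],
    [0.015, 0, -0.032, 0, 0, 0, 0],
    [0.015, 0, -0.032, 0, 0, 0, 0],
  ],
)

```text
time: 14.17
tcp_pos: [0.5228, -0.0418, 0.1318]
tool_rot: [0.649, -0.648, 0.281, -0.283]
ft_force: [0.8, 0.2, -2.8]
width: 0.0231
```

```bash
python3 st.py;  python3 - <<'E'
from h import *
save("wrist","w10"); save("side","s10",(200,130,360,290),3.7); save("top","t10",(230,170,330,240),7)
E
```

```text
14.17 [ 0.5228 -0.0418  0.1318] F [ 0.76  0.25 -2.76] T [-0.076  0.01   0.006] w 0.0231
shift mm [-0.9 45.5 -0.5] turn [ -0.07 -65.52   0.17] heading 42.98
```

View pics/s10.png

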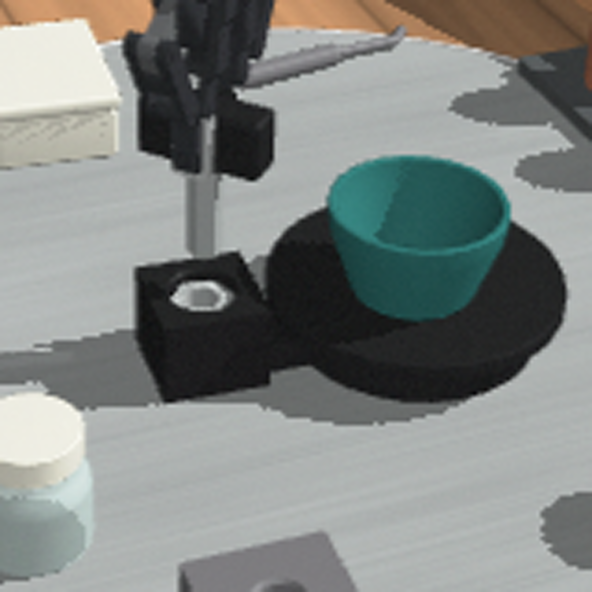

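```bash
python3 - <<'E'
from h import *
go([.475,-.2665,.130],78.9)
E
```

```text
shift mm [ 132.7    0.3 -187.3] turn [ 0.000e+00 -3.592e+01 -2.000e-02] heading 42.98
```

move_arm(
  targets=[
    [0.015, 0.012, 0, -0.016, 0, -3, 0],
    [0.015, 0.03, 0, -0.042, 0, -8, 0],
    [0.015, 0.05, 0, -0.071, 0, -14, 0],
    [0.015, 0.07, 0, -0.099, 0, -20, 0],
    [0.015, 0.09, 0, -0.127, 0, -26, 0],
    [0.015, 0.11, 0, -0.155, 0, -32, 0],
    [0.015, 0.126, 0, -0.178, 0, -36, 0],
    [0.015, 0.1327, 0, -0.1873, 0, -36, 0],
  ],
)

```text
time: 14.98
tcp_pos: [0.4731, -0.2717, 0.1303]
tool_rot: [-0.703, 0.704, -0.069, 0.069]
ft_force: [-1.3, 0.2, -2.3]
width: 0.0237
```

move_arm(
  targets=[
    [0.015, 0, 0, 0, 0, 0, 0],
    [0.015, 0, 0, 0, 0, 0, 0],
    [0.015, 0, 0, 0, 0, 0, 0],
    [0.015, 0, 0, 0, 0, 0, 0],
  ],
)

```text
time: 15.32
tcp_pos: [0.4758, -0.2646, 0.1301]
tool_rot: [0.704, -0.704, 0.067, -0.067]
ft_force: [0.7, 0.4, -2.1]
width: 0.0235
```

```bash
python3 - <<'E'
from h import *
s=monitor.sense(); print(s["time"],s["tcp_pos"],s["ft_force"])
go([.475,-.2665,.1075],78.9)
save("side","s11",(230,200,330,340),5); save("top","t11",(310,180,410,260),8)
E
python3 -c "
import cv2;i=cv2.imread('pics/s11.png');cv2.imwrite('pics/s11b.png',i[:600])"
```

```text
15.3167 [ 0.47580276 -0.26462118  0.13014076] [ 0.66491462  0.44079805 -2.08462811]
shift mm [-0.4 22.6 -2. ] turn [-0.06  0.21 -0.04] heading 79.11
```

View pics/s11b.png

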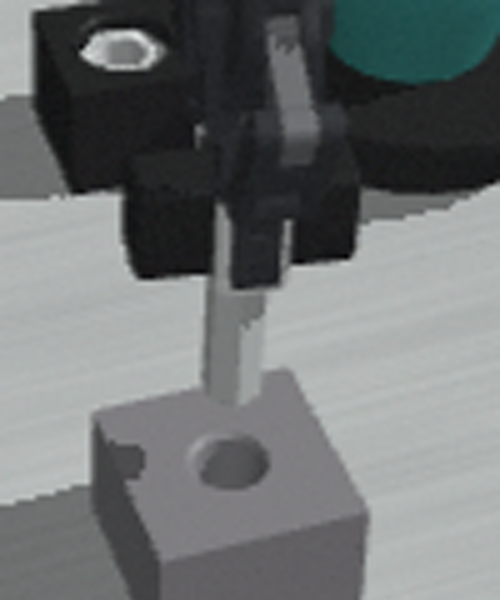

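move_arm(
  targets=[
    [0.015, 0, 0.01, 0, 0, 0, 0],
    [0.015, 0, 0.02, 0, 0, 0, 0],
    [0.015, 0, 0.023, 0, 0, 0, 0],
    [0.015, 0, 0.023, 0, 0, 0, 0],
    [0.015, 0, 0.023, 0, 0, 0, 0],
    [0.015, 0, 0.023, 0, 0, 0, 0],
    [0.015, 0, 0.023, 0, 0, 0, 0],
  ],
)

```text
time: 16.0
tcp_pos: [0.4755, -0.2669, 0.1077]
tool_rot: [-0.704, 0.704, -0.068, 0.068]
ft_force: [-0.1, -0.0, -2.0]
width: 0.0235
```

```bash
python3 - <<'E'
from h import *
s=monitor.sense(); print(s["time"],s["tcp_pos"],s["ft_force"])
go([.475,-.2665,.066],78.9)
save("side","s12",(230,220,330,320),6)
E
```

```text
16.0 [ 0.47546419 -0.2669237   0.10774527] [-0.07771727 -0.00466408 -1.95152035]
shift mm [-0.6 41.7  0.3] turn [0.01 0.06 0.04] heading 78.96
```

View pics/s12.png

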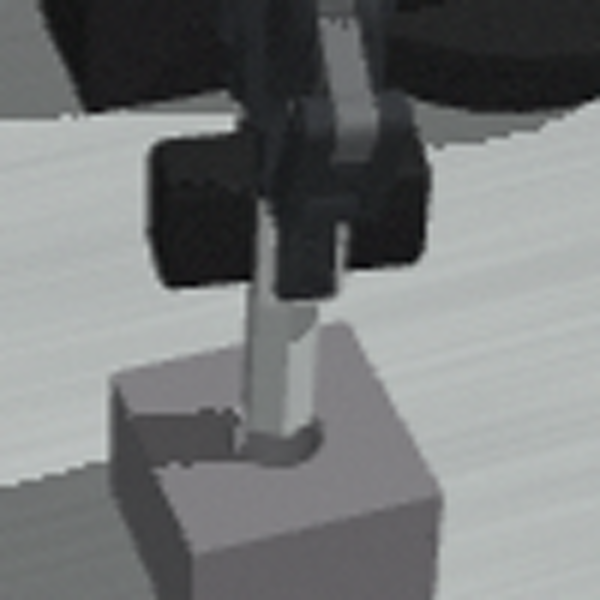

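The shank is over the hole (shank about 243–316 px, hole about 235–325), so I'll lower it.

move_arm(
  targets=[
    [0.015, 0, 0.004, 0, 0, 0, 0],
    [0.015, 0, 0.009, 0, 0, 0, 0],
    [0.015, 0, 0.014, 0, 0, 0, 0],
    [0.015, 0, 0.018, 0, 0, 0, 0],
  ],
)

```text
time: 16.38
tcp_pos: [0.475, -0.2665, 0.0887]
tool_rot: [0.704, -0.704, 0.068, -0.068]
ft_force: [-0.5, 0.4, -2.2]
width: 0.0236
```

```bash
python3 st.py|head -1
```

```text
16.38 [ 0.475  -0.2665  0.0887] F [-0.51  0.39 -2.16] T [ 0.028  0.028 -0.013] w 0.0236
```

move_arm(
  targets=[
    [0.015, 0, 0.006, 0, 0, 0, 0],
    [0.015, 0, 0.012, 0, 0, 0, 0],
    [0.015, 0, 0.018, 0, 0, 0, 0],
    [0.015, 0, 0.021, 0, 0, 0, 0],
    [0.015, 0, 0.022, 0, 0, 0, 0],
    [0.015, 0, 0.022, 0, 0, 0, 0],
  ],
)

```text
time: 16.88
tcp_pos: [0.475, -0.2667, 0.0671]
tool_rot: [0.704, -0.704, 0.068, -0.068]
ft_force: [-0.8, -0.3, -3.1]
width: 0.0232
```

```bash
python3 st.py|head -1
```

```text
16.88 [ 0.475  -0.2667  0.0671] F [-0.82 -0.25 -3.14] T [0.011 0.016 0.015] w 0.0232
```

move_arm(
  targets=[
    [0.015, 0, 0.001, 0, 0, 0, 0],
    [0.015, 0, 0.002, 0, 0, 0, 0],
    [0.015, 0, 0.002, 0, 0, 0, 0],
  ],
)

```text
time: 17.13
tcp_pos: [0.4754, -0.2667, 0.0656]
tool_rot: [-0.704, 0.704, -0.068, 0.068]
ft_force: [0.6, -0.3, -2.1]
width: 0.0233
```

```bash
python3 st.py|head -1
```

```text
17.13 [ 0.4754 -0.2667  0.0656] F [ 0.63 -0.34 -2.11] T [-0.026  0.022  0.027] w 0.0233
```

Nearly on the floor. I'll lower 0.7 mm more and open.

move_arm(
  targets=[
    [0.015, 0, 0.0007, 0, 0, 0, 0],
    [0.015, 0, 0.0007, 0, 0, 0, 0],
    [0.085, 0, 0.0005, 0, 0, 0, 0],
    [0.085, 0, 0.0005, 0, 0, 0, 0],
    [0.085, 0, 0.0005, 0, 0, 0, 0],
    [0.085, 0, 0.0005, 0, 0, 0, 0],
    [0.085, 0, 0.0005, 0, 0, 0, 0],
    [0.085, 0, 0.0005, 0, 0, 0, 0],
  ],
)

```text
time: 17.8
tcp_pos: [0.4753, -0.2667, 0.065]
tool_rot: [-0.704, 0.704, -0.068, 0.068]
ft_force: [-0.4, 0.6, 0.2]
width: 0.0851
```

```bash
python3 st.py|head -1; python3 - <<'E'
from h import *
save("wrist","w13")
E
```

```text
17.8 [ 0.4753 -0.2667  0.065 ] F [-0.42  0.57  0.17] T [-0.055 -0.04  -0.003] w 0.0851
```

View pics/w13.png

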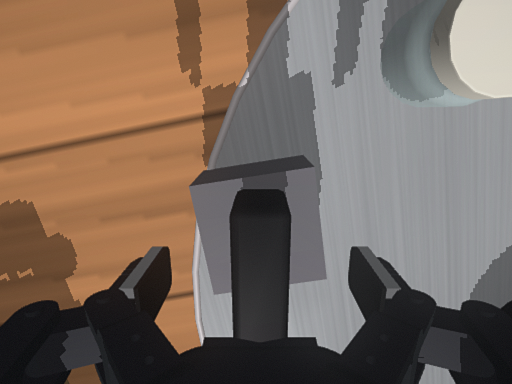

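The key is free and stands between the open fingers. I'll raise the arm and go back to look at the screw's hex angle as a check.

move_arm(
  targets=[
    [0.085, 0, -0.015, 0, 0, 0, 0],
    [0.085, 0, -0.035, 0, 0, 0, 0],
    [0.085, 0, -0.06, 0, 0, 0, 0],
    [0.085, 0, -0.09, 0, 0, 0, 0],
    [0.085, 0, -0.115, 0.03, 0, 0, 0],
    [0.085, 0, -0.115, 0.07, 0, 0, 0],
    [0.085, 0, -0.115, 0.11, 0, 0, 0],
    [0.085, 0, -0.115, 0.15, 0, 0, 0],
  ],
)

```text
time: 18.52
tcp_pos: [0.5043, -0.1181, 0.1808]
tool_rot: [0.704, -0.704, 0.068, -0.069]
ft_force: [1.3, -0.5, -0.2]
width: 0.0851
```

```bash
python3 - <<'E'
from h import *
go([.512,-.035,.14],78.9)
E
```

```text
shift mm [-8.5 40.9 83. ] turn [-0.03 -0.01  0.1 ] heading 78.89
```

move_arm(
  targets=[
    [0.085, -0.004, 0, 0.03, 0, 0, 0],
    [0.085, -0.008, 0.01, 0.06, 0, 0, 0],
    [0.085, -0.008, 0.03, 0.08, 0, 0, 0],
    [0.085, -0.008, 0.055, 0.08, 0, 0, 0],
    [0.085, -0.008, 0.065, 0.08, 0, 0, 0],
    [0.085, -0.008, 0.065, 0.08, 0, 0, 0],
    [0.085, -0.008, 0.065, 0.08, 0, 0, 0],
    [0.085, -0.008, 0.065, 0.08, 0, 0, 0],
  ],
)

```text
time: 19.18
tcp_pos: [0.5121, -0.0406, 0.116]
tool_rot: [-0.704, 0.704, -0.068, 0.069]
ft_force: [0.3, -0.0, 0.9]
width: 0.085
```

```bash
python3 - <<'E'
from hexfit import *
KT=wristcam(); save("wrist","w14"); e=wproj([.522,-.0415,.044],KT); print(e)
for d in (0,5): 
    try: fit("pics/w14.png",KT,seed=e-[0,d])
    except Exception as x: print(x)
save("side","s14"); save("top","t14")
x,y=map(int,e); im=cv2.imread("pics/w14.png")[y-45:y+45,x-60:x+60]
cv2.imwrite("pics/w14c.png",cv2.resize(im,None,fx=6,fy=6,interpolation=cv2.INTER_CUBIC))
E
```

```text
[260.53292424 219.44173745]
area px 424.234375
centre [ 0.52208771 -0.04100243] flat normal deg mod60 17.969738257841005 AF mm 17.18731876819705 rms 0.07679867810981901
area px 424.234375
centre [ 0.52208771 -0.04100243] flat normal deg mod60 17.969738257841005 AF mm 17.18731876819705 rms 0.07679867810981901
```

View pics/w14c.png

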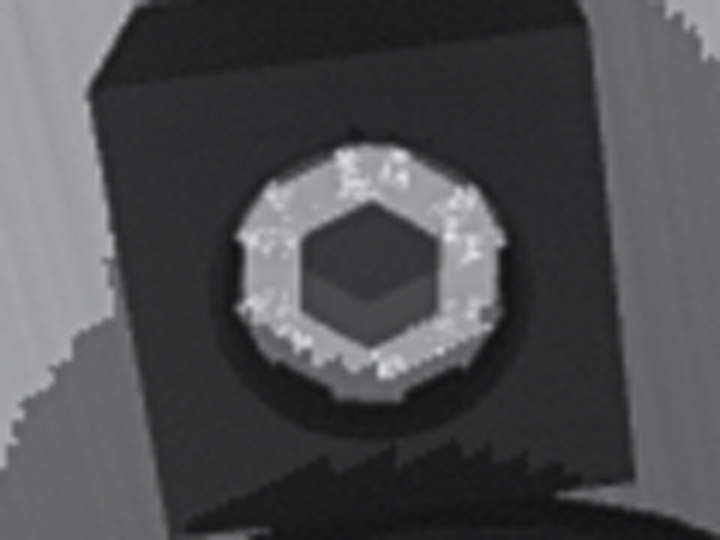

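View pics/s14.png

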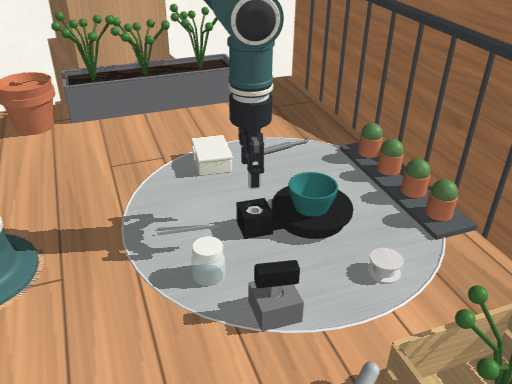

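View pics/t14.png

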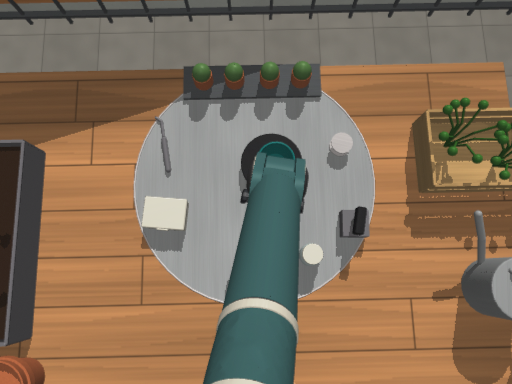

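The hex now reads 18.0° mod 60. That fits a turn of 60.6° (1.06 rad), so the screw started at about 0.14, inside the stated 0–0.3 range. The key stands as before and nothing else has moved. I'll raise the arm clear and run a last check.

move_arm(
  targets=[
    [0.085, 0, -0.025, 0, 0, 0, 0],
    [0.085, 0, -0.055, 0, 0, 0, 0],
    [0.085, -0.02, -0.085, 0, 0, 0, 0],
    [0.085, -0.03, -0.1, 0, 0, 0, 0],
    [0.085, -0.03, -0.1, 0, 0, 0, 0],
    [0.085, -0.03, -0.1, 0, 0, 0, 0],
    [0.085, -0.03, -0.1, 0, 0, 0, 0],
  ],
)

```text
time: 19.92
tcp_pos: [0.4821, -0.0338, 0.2149]
tool_rot: [0.704, -0.704, 0.068, -0.068]
ft_force: [0.8, -0.0, -0.7]
width: 0.085
```

```bash
python3 - <<'E'
from h import *
from workcell import workorder
s=monitor.sense(); print(s["time"],s["tcp_pos"],s["ft_force"],np.abs(s["joint_vel"]).max())
im=snapshot("side")[:,:,::-1]; a=cv2.imread("pics/side0.png"); d=np.abs(im.astype(int)-a).max(2)
# change vs start in object regions
for n,(x0,y0,x1,y1) in dict(pot=(287,172,340,216),key=(245,255,310,330),jar=(188,235,228,286),box=(190,132,232,176),spool=(365,245,405,285),tweez=(150,220,225,240),screw=(237,195,272,240)).items(): print(n,(d[y0:y1,x0:x1]>40).mean().round(3))
print("tri handle",tri((360,221.5),(278,275)))
for c in ("top","side"): snapshot(c); print([np.round(q["rect"],1).tolist() for q in finder.spot_in("key_handle",c)[:1]])
workorder.sign_off()
E
```

```text
19.9167 [ 0.48206797 -0.03378462  0.21488463] [ 0.79893136 -0.01588119 -0.71139682] 0.026469842567265794
pot 0.0
key 0.004
jar 0.0
box 0.008
spool 0.0
tweez 0.0
screw 0.001
tri handle [ 0.47447883 -0.2699084   0.08451169]
[[358.8, 222.8, 16.0, 27.0]]
[[279.2, 277.6, 46.4, 40.1]]
the job is handed in; nothing more can be done
```

The clamp screw is turned clockwise to its stop, the key is back upright in its stand, and the job is handed in after about 20 s.

- **Seating:** The key went fully home before I turned it. The TCP height was 0.0861 m, against 0.0863 m expected. The highest push I read was about 11 N, on the socket floor.
- **Turning:** The screw turned against about 0.08 N m of friction until the torque rose steadily from about 67° of hand turn. I stopped at 0.58 N m and backed off within the lost motion before lifting out. The key bound briefly, with a pull of about 15 N, and came free after a little more back-off.
- **Last checks:** The key stands free where it was. Comparing side views before and after showed practically no change at the pot, jar, box, spool, tweezers or screw. I did not check the root pick this way. The gripper is open and clear.

**Uncertainties and a slip:**
- **Screw angle:** The hex looks the same every 60°, so the picture alone doesn't prove the turn. It fits a turn of 60.6° (1.06 rad) from a start of about 0.14 rad, and the torque rise supports that. The hand turned about 7° further than the hex did, within the stated 8° of lost motion.
- **First move:** I gave its shifts in mm instead of m. The per-row limits capped it in the right direction and nothing was touched.

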